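# Hold the glass cell in the light checker

## Robot

A 7-joint arm with a two-finger parallel gripper is mounted at the origin on the work surface. World frame = base frame: x ahead of the robot, y to its left, z up, the work surface at z = 0. Lengths are in m, angles in rad, forces in N, time in s.
With the tool pointing down it reaches from about 0.425 to 0.875 m from the base axis. Payload 9.9 kg.
Tool frame: the origin (TCP) lies midway between the tips of the shut fingers; the grasp point (between the pads) lies 19 mm behind it; z points along the fingers, y is the line along which they close (so a half turn about z gives the same grasp; the last joint's range is limited). The gripper opens to 85 mm and grips with 20 to 120 N. Pads are 22 mm wide; open, the fingers measure 114 mm over their backs; the gripper's body (76 mm by 85 mm) begins 54 mm behind the grasp point. The pads swing forward as they close: fully open they stand 13 mm farther back than shut.
Start: joints at [1.216, 0.576, 0.025, 1.437, -0.015, 1.129, -0.057], TCP at [0.181, -0.65, 0.231] pointing down, gripper open.
Joint ranges: [-2.76, 2.76], [-0.34, 2.15], [-1.52, 1.57], [0.19, 2.46], [-1.09, 4.23], [0.17, 1.99], [-2.82, 2.82]. Speed limits (rad/s): [2.22, 2.22, 3.01, 3.01, 3.14, 3.14, 3.14].

## Interface

Orientations are given as a rotation vector (axis times angle).
In Python, from station import robot, viewer gives the robot as it stands (robot), with the cameras (viewer).
- The arm moves only by the shell command python3 jog.py [FORCE], which reads ROWS from standard input. ROWS is a JSON list of rows, 1 to 5 of them, each written [opening, [dx, dy, dz], [rx, ry, rz]]: the finger opening in m, then dx, dy, dz in m, then a rotation vector rx, ry, rz in rad; each row is the pose to reach, as a shift and turn from the pose commanded when the command began, along the tool's axes at that moment; what a row does not reach only later rows make up. A row lasts 1/12 s, in which the tool goes at most 0.0417 m and 0.125 rad, less where a joint would pass 70% of its speed; a pose out of reach is approached as far as the arm can. The fingers move at their own pace and stop on an object; FORCE is the grip in N (left out, the last holds). Time passes only in rows, so rows that do not move let the fingers close. It prints the time, the measured TCP pose, the force, the opening and the grip force at its end. Input that does not fit is refused with a message, and nothing moves.
- robot.sense(): the state, without advancing time (a new reading comes with each control period).
- viewer.capture(name): name is "scene" or "top" or "wrist"; returns a dict with "img" (384x512x3 uint8, blue, green, red), "fov_y" (degrees; the focal length in pixels is half the picture's height over the tangent of half this angle, whatever the lens; pixels are square), "cx", "cy" (the principal point, pixels), "view" (4x4, takes a point from world to camera coordinates). Camera axes: x right, y down, z forward; pixel columns grow to the right and rows downward; lengths in m; the calibration is good to about 2 mm. A picture is of the moment at which its call begins. There is no depth.
- robot.hand_in(): hands the job in; it is judged then, once.
The state is a dict: "t": time; "q": joint angles; "joint_vel": joint speeds; "joint_torque": joint torques, N m; "tool_pos": TCP position; "eef_rot": TCP orientation; "ft_force": force on the tool from outside, world axes, zero at the start; "torque": the same for the moment, N m; "grip_width": finger opening in m; "grasp_force": force on a finger pad.
Only numpy, scipy, OpenCV 4.12 (cv2) and the standard library are available. Lean on these libraries where they do the work, as an engineer would, in place of code of your own. Each camera call takes 0.05 s, during which the arm holds its last target. There are 200 camera calls.

## Task

A wooden spool clamp was left standing in the light path of the colour checker, between its lamp and its receiver: lift it out and stand it upright, let go, in the empty plywood tray. Then pick the glass cell out of its wooden rest, gripping it only by its two long frosted sides and never touching the clear end windows with the gripper, and hold it upright in the air midway between lamp and receiver, centred on the light path so that the light runs lengthwise through the middle of both windows, touching neither the checker nor anything else. Finish while still holding it there; leave the jar, the screwdriver and the cam clamp where they are.

Things in the scene. Friction and masses are not known exactly. Their poses are not given: they have to be found in the camera images.
- checker: Light checker, fixed. Plywood base 270 x 90 x 12 mm; black lamp housing at +x end, grey receiver at -x end, 70 mm wide, tops 130 mm above bench, 148 mm apart. On each a round nozzle, 30 mm in diameter, 14 mm long, points at the other, axis 100 mm above bench; 120 mm free between nozzles. Origin: centre of underside. x along the light path, z up. Place and yaw vary.
- beam_mid (a point): Point on the light path midway between the lamp and receiver nozzles, 100 mm above the bench, in the checker; axes as the checker's.
- clamp: Loose wooden spool clamp, upright on the checker's base plate between the nozzles, not always in the middle. Foot 40 mm in diameter, 26 mm high; steel rod 8 mm thick; wooden head 38 mm in diameter from 80 to 110 mm above its underside (grip it there, from above); brass nut 14 mm in diameter on top, to 116 mm. About 0.13 kg. Origin: centre of underside, z up.
- tray: Empty open plywood tray, fixed, 140 (x) x 130 (y) mm outside, 30 mm high, walls 6 mm and floor 6 mm thick. Origin: centre of its underside; z up. It stands on one side of the checker, the cell's rest on the other; which is where varies.
- rest: Dark wooden block, fixed, 96 (x) x 74 (y) x 26 (z) mm, with a rectangular pocket of 53 (x) x 31 (y) mm, 16 mm deep, in the middle of its top, in which the cell stands with 1.5 mm play all round. Origin: centre of its underside; z up.
- cell: Loose glass cell, open top, 50 long (x), 28 wide (y), 64 mm high (z), 0.11 kg, in the rest's pocket: underside 10 mm, top 74 mm above bench. Long sides (facing +y and -y, 44 mm long, 28 mm apart) are frosted white: the only faces to grip. Ends (facing +x and -x) are the clear windows. Light must pass along x, either end to the lamp. Origin: centre of underside.
- cell_mid (a point): Centre of the glass cell, 32 mm above its underside; axes as the cell's.
- windows: The two clear glass end windows of the cell, each 3 mm thick (x), 26 mm wide and 64 mm high, their outer faces at x = +25 and -25 mm in the cell's frame; their edges lie 1 mm behind the frosted sides' faces. Part of the cell, same origin and axes. Not to be touched by the gripper.
- jar: Bystander: small closed glass jar with a cork, 52 mm in diameter, 75 mm high. Origin: centre of its underside.
- screwdriver: Bystander: screwdriver lying on the bench, about 0.2 m long, at most 35 mm high. Origin: under its middle; it lies along its x.
- cam_clamp: Bystander: wooden cam clamp lying flat on the bench beyond the checker, about 175 x 105 mm, 26 mm high. Origin: under its bar.

How it is judged:
On the way, in this order (a step that is already met when the one before it is completed fails the run):
1. the spool clamp stands upright in the tray, let go (x of clamp in the frame of tray between -0.05 and 0.05 m and y of clamp in the frame of tray between -0.045 and 0.045 m and z of clamp in the frame of tray between 0 and 0.012 m and angle between clamp's own z axis and vertical below 0.15 rad and contact force between the fingers and clamp below 0.1 N and linear speed of clamp below 0.02 m/s), for 0.2 s.
2. the glass cell is lifted clear out of its rest, in the gripper (z of cell in the frame of rest above 0.03 m and contact force between the fingers and cell above 1 N), for 0.2 s.
At the end, for the whole second after the job is handed in: Cell held by the gripper alone, still, upright within 0.12 rad, along the light path within 0.14 rad, its centre within 7 mm sideways, 10 mm in height, 20 mm lengthwise of the path's middle, windows untouched; spool clamp let go, upright within 0.15 rad on the tray floor (all of step 1 and x of cell_mid in the frame of beam_mid between -0.02 and 0.02 m and y of cell_mid in the frame of beam_mid between -0.007 and 0.007 m and z of cell_mid in the frame of beam_mid between -0.01 and 0.01 m and angle between the x axis of cell and the x axis of checker, either way round below 0.14 rad and angle between cell's own z axis and vertical below 0.12 rad and contact force between the fingers and cell above 1 N and contact force between cell and checker below 0.05 N and contact force between cell and rest below 0.05 N and contact force between cell and clamp below 0.05 N and contact force between the fingers and windows below 0.2 N and linear speed of cell below 0.02 m/s); the arm keeps its last pose, push and grip.
It fails at once if the gripper or arm touches a clear window (contact force between any of the fingers, the arm and windows above 0.2 N).
It fails at once if a bystander is moved more than 25 mm (distance of any of jar, screwdriver, cam_clamp from where it was at the start of the episode above 0.025 m).
It also fails if it takes over 59 s, if anything falls off the work surface, if the arm or the gripper's body presses on something with over 40 N, if the wrist force passes 120 N, or if a joint passes its speed limit or range.

## Working session

There is one attempt and no reset: what is moved stays moved. The work goes in short steps, Python scripts to look and compute and a shell command to move; the robot and the scene stay as the last step left them, time stands still between calls to the robot, and variables do not carry over. Pictures are saved under pics/ and viewed, at most 10 in all, crops included, and the job is handed in when it is done.

```bash
ls; mkdir -p pics; python3 - <<'E'
from station import robot, viewer
import cv2
for n in("scene","top"):
    c=viewer.capture(n);cv2.imwrite(f"pics/{n}0.png",c["img"]);print(n,c["fov_y"],c["cx"],c["cy"],c["view"])
s=robot.sense();print(s)
E
```

```text
jog.py
pics
station.py
scene 56.908464623758164 255.308335027651 196.61496313868847 [[ 0.46549244  0.88495587  0.01303411 -0.27542494]
 [ 0.59844927 -0.30386991 -0.7412972  -0.29563254]
 [-0.65205464  0.3528685  -0.67105035  1.42682972]
 [ 0.          0.          0.          1.        ]]
top 56.85271755230194 250.03906647546913 188.57398011449092 [[-0.02891392 -0.99957776 -0.00287891  0.03380036]
 [-0.98692608  0.02900457 -0.15854229  0.63754529]
 [ 0.15855884 -0.0017428  -0.98734799  0.96235595]
 [ 0.          0.          0.          1.        ]]
{'t': 0.1, 'q': array([ 1.2161727 ,  0.57643976,  0.02481109,  1.4377938 , -0.01501744,
        1.12902318, -0.05653887]), 'joint_vel': array([ 0.00102602, -0.00293062,  0.0007906 , -0.00192954,  0.00156954,
       -0.00077849, -0.00030931]), 'joint_torque': array([ 6.39092352e-03, -7.67295313e+01,  2.25770719e+00, -2.86600614e+01,
        1.57346064e-02,  8.67568015e-03,  2.58918152e-05]), 'tool_pos': array([ 0.18050613, -0.65000285,  0.2305443 ]), 'eef_rot': array([-3.11138248e+00, -4.23939039e-01,  3.75584150e-04]), 'ft_force': array([0.46728405, 1.02967157, 0.32184572]), 'torque': array([-0.00233279,  0.03875642,  0.0143352 ]), 'grasp_force': 0.0, 'grip_width': 0.08509816804135954}
```

View pics/scene0.png

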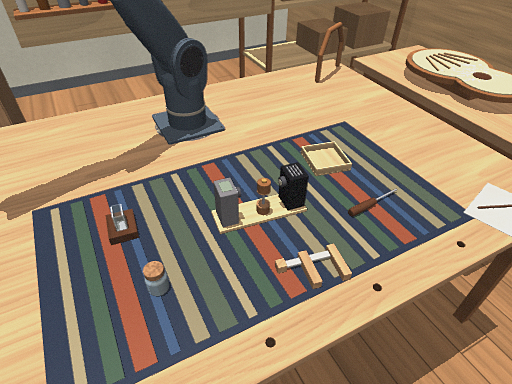

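View pics/top0.png

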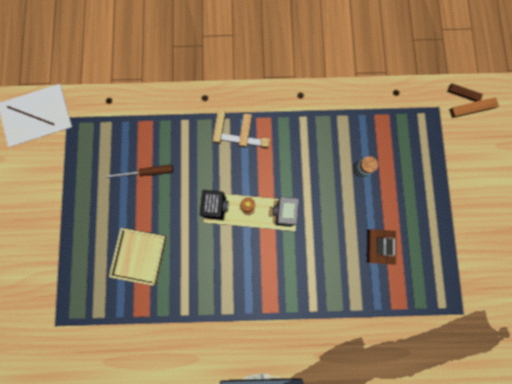

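The scene view shows the receiver at (227,203), the lamp at (293,185), the clamp between them at (264,190), the tray at (327,158), the rest at (122,228) and the jar at (156,278). In the top view the lamp is at (213,205), the receiver at (288,211), the clamp head at (248,205), the tray at (137,257), the rest at (382,247) and the jar at (367,166).

```bash
cat > h.py <<'E'
import numpy as np, cv2
from scipy.spatial.transform import Rotation as R
def K(c):
    f=c["img"].shape[0]/2/np.tan(np.radians(c["fov_y"]/2)); return f
def ray(c,u,v,z):
    f=K(c);V=c["view"];d=V[:3,:3].T@np.array([(u-c["cx"])/f,(v-c["cy"])/f,1.]);o=-V[:3,:3].T@V[:3,3]
    return o+d*(z-o[2])/d[2]
def proj(c,p):
    q=c["view"][:3,:3]@np.array(p)+c["view"][:3,3];f=K(c);return q[:2]/q[2]*f+[c["cx"],c["cy"]]
def totool(s,dw):
    return R.from_rotvec(s["eef_rot"]).as_matrix().T@np.array(dw)
E
python3 - <<'E'
from station import robot, viewer
from h import *
c=viewer.capture("top")
for n,u,v,z in [("lamp",213,205,.13),("recv",288,211,.13),("clamp",248,205,.128),("tray",137,257,.03),("rest",382,247,.026),("cell",389,246,.074),("jar",367,166,.075)]:
    print(n,ray(c,u,v,z).round(3))
i=c["img"]
a=cv2.resize(i[175:295,95:245],None,fx=4,fy=4,interpolation=2)
b=cv2.resize(i[180:280,195:310],None,fx=4,fy=4,interpolation=2); d=cv2.resize(i[220:270,350:410],None,fx=5,fy=5,interpolation=2)
o=np.zeros((600,800,3),np.uint8);o[:400,:460]=b;o[:250,470:770]=d
cv2.imwrite("pics/z1.png",o)
s=robot.sense();print(R.from_rotvec(s["eef_rot"]).as_matrix().round(3))
w=viewer.capture("wrist");print(w["fov_y"],w["cx"],w["cy"]);V=w["view"];T=np.eye(4);T[:3,:3]=R.from_rotvec(s["eef_rot"]).as_matrix();T[:3,3]=s["tool_pos"];print((V@T).round(3))
E
```

```text
lamp [0.585 0.113 0.13 ]
recv [ 0.564 -0.082  0.13 ]
clamp [0.583 0.022 0.128]
tray [0.455 0.341 0.03 ]
rest [ 0.463 -0.356  0.026]
cell [ 0.466 -0.358  0.074]
jar [ 0.689 -0.316  0.075]
[[ 0.964  0.268 -0.   ]
 [ 0.268 -0.964  0.001]
 [-0.    -0.001 -1.   ]]
63.71335599184476 255.27696962487317 191.00032780147237
[[ 0.001  1.     0.001 -0.002]
 [-0.954  0.001 -0.301  0.031]
 [-0.301 -0.     0.954  0.159]
 [ 0.     0.     0.     1.   ]]
```

View pics/z1.png

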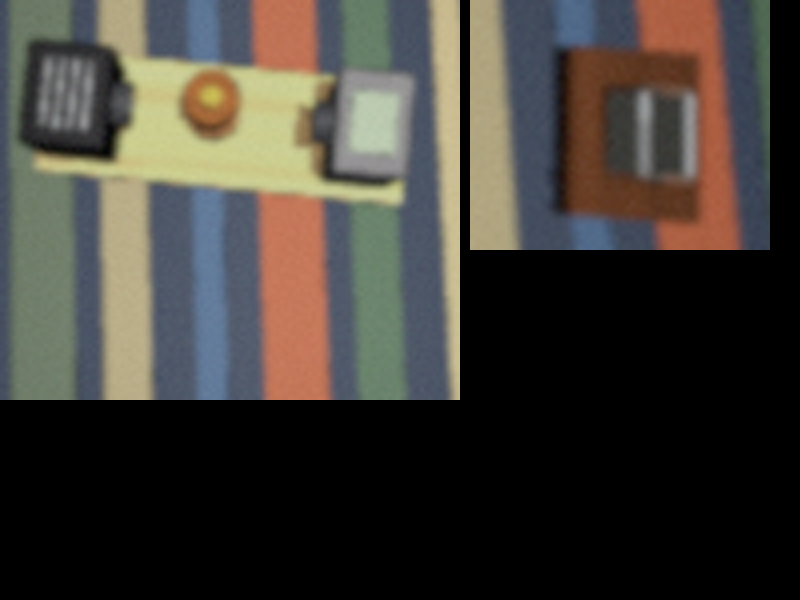

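The crop shows the cell's frosted sides as two white lines, left and right, so its long axis runs along world x. The checker's axis runs along world y. I'll move over the rest and measure it with the wrist camera on the way.

```bash
echo '[[0.085, [0.035, -0.0206, 0], [0, 0, 0]], [0.085, [0.07, -0.0412, 0], [0, 0, 0]], [0.085, [0.105, -0.062, 0], [0, 0, 0]], [0.085, [0.14, -0.0825, 0], [0, 0, 0]], [0.085, [0.175, -0.103, 0], [0, 0, 0]]]' | python3 jog.py 
echo '[[0.085, [0.035, -0.0206, 0], [0, 0, 0.1]], [0.085, [0.07, -0.0412, 0], [0, 0, 0.2]], [0.085, [0.105, -0.062, 0], [0, 0, 0.27]], [0.085, [0.14, -0.0825, 0], [0, 0, 0.27]], [0.085, [0.175, -0.103, 0], [0, 0, 0.27]]]' | python3 jog.py 
echo '[[0.085, [0, 0, 0], [0, 0, 0]], [0.085, [0, 0, 0], [0, 0, 0]]]' | python3 jog.py
python3 - <<'E'
from station import robot, viewer
from h import *
c=viewer.capture("wrist");cv2.imwrite("pics/w1.png",c["img"]);np.savez("w1.npz",**c)
s=robot.sense();print(s["tool_pos"],R.from_rotvec(s["eef_rot"]).as_matrix().round(3))
E
```

```text
t: 0.62
tool_pos: [0.3226, -0.5028, 0.2312]
eef_rot: [-3.113, -0.424, -0.0]
ft_force: [1.3, -0.2, 0.5]
grip_width: 0.085
grasp_force: 0.0
t: 1.03
tool_pos: [0.4638, -0.3565, 0.2314]
eef_rot: [3.142, 0.001, -0.0]
ft_force: [1.0, -1.1, -0.7]
grip_width: 0.085
grasp_force: 0.0
t: 1.2
tool_pos: [0.4649, -0.3555, 0.2311]
eef_rot: [-3.141, -0.01, -0.001]
ft_force: [-1.0, -1.3, 0.2]
grip_width: 0.0846
grasp_force: 0.0
[ 0.4631147  -0.35761528  0.23112029] [[ 1.     0.003 -0.   ]
 [ 0.003 -1.     0.   ]
 [-0.    -0.    -1.   ]]
```

View pics/w1.png

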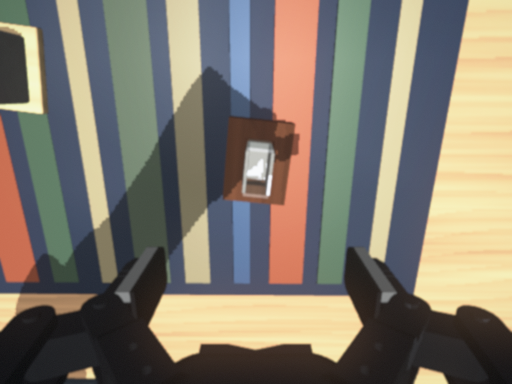

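The rest is at about (260,160), the cell at (258,168), and the receiver shows at the left edge at (20,70). Next is the checker.

```bash
echo '[[0.085, [0.012, -0.038, 0], [0, 0, -0.12]], [0.085, [0.024, -0.076, 0], [0, 0, -0.24]], [0.085, [0.036, -0.114, 0], [0, 0, -0.36]], [0.085, [0.048, -0.152, 0], [0, 0, -0.48]], [0.085, [0.06, -0.19, 0], [0, 0, -0.6]]]' | python3 jog.py | tail -5 | head -2
python3 - <<'E'
from station import robot, viewer
from h import *
s=robot.sense();print(totool(s,[.583-s["tool_pos"][0],.022-s["tool_pos"][1],0]),s["q"])
E
```

```text
tool_pos: [0.5219, -0.1687, 0.2315]
eef_rot: [2.999, 0.933, -0.0]
[ 0.15844442 -0.12238977 -0.00017556] [ 0.32540579  0.38842832 -0.14101725  1.77142856  0.06495807  0.98606159
 -0.80870074]
```

```bash
echo '[[0.085, [0.032, -0.0245, 0], [0, 0, -0.12]], [0.085, [0.064, -0.049, 0], [0, 0, -0.24]], [0.085, [0.096, -0.073, 0], [0, 0, -0.36]], [0.085, [0.127, -0.098, 0], [0, 0, -0.48]], [0.085, [0.1585, -0.1225, 0], [0, 0, -0.6]]]' | python3 jog.py >/dev/null
echo '[[0.085, [0, 0, 0], [0, 0, -0.12]], [0.085, [0, 0, 0], [0, 0, -0.24]], [0.085, [0, 0, 0], [0, 0, -0.27]], [0.085, [0, 0, 0], [0, 0, -0.27]]]' | python3 jog.py
python3 - <<'E'
from station import robot, viewer
from h import *
c=viewer.capture("wrist");cv2.imwrite("pics/w2.png",c["img"]);np.savez("w2.npz",**c)
c=viewer.capture("top");np.savez("t2.npz",**c)
s=robot.sense();print(s["tool_pos"],R.from_rotvec(s["eef_rot"]).as_matrix().round(3))
E
```

```text
t: 2.42
tool_pos: [0.584, 0.0202, 0.231]
eef_rot: [2.331, 2.106, -0.002]
ft_force: [0.7, -0.9, 0.4]
grip_width: 0.0852
grasp_force: 0.0
[0.58401289 0.02051477 0.23117734] [[ 0.104  0.995 -0.   ]
 [ 0.995 -0.104 -0.001]
 [-0.001 -0.    -1.   ]]
```

View pics/w2.png

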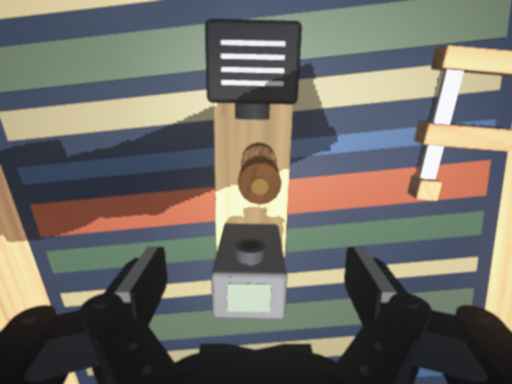

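The wrist view shows the lamp top at (207–300, 20–103), the clamp nut at (260,187), and the receiver's top face at about (213–285, 278–318). I'll read exact edges from pixel profiles.

```bash
python3 - <<'E'
from h import *
c=dict(np.load("w2.npz"));g=cv2.cvtColor(c["img"],6).astype(int)
for r in(50,90,290,305): print("row",r,g[r,195:310].tolist())
for k in(222,285): print("col",k,"85-125",g[85:125,k].tolist())
for k in(220,278): print("col",k,"255-330",g[255:330,k].tolist())
h=cv2.cvtColor(c["img"],40);print(h[175:200,260].tolist())
print("nutrow",h[187,240:282].tolist())
E
```

```text
row 50 [157, 157, 158, 158, 157, 158, 157, 159, 156, 138, 100, 63, 52, 58, 65, 69, 68, 68, 69, 69, 69, 69, 69, 70, 70, 70, 69, 70, 69, 70, 69, 70, 69, 71, 69, 70, 71, 71, 71, 69, 71, 72, 71, 71, 70, 71, 71, 71, 72, 70, 72, 72, 72, 72, 71, 72, 73, 73, 74, 72, 72, 72, 73, 74, 73, 73, 74, 73, 73, 74, 74, 73, 74, 73, 73, 73, 72, 73, 74, 73, 73, 74, 74, 74, 74, 74, 73, 74, 74, 74, 73, 73, 73, 74, 73, 75, 75, 75, 75, 74, 72, 68, 60, 52, 64, 108, 148, 162, 162, 162, 162, 162, 162, 161, 162]
row 90 [148, 157, 166, 173, 176, 179, 185, 188, 192, 192, 180, 141, 88, 61, 65, 74, 78, 79, 78, 79, 78, 78, 79, 79, 79, 79, 78, 79, 78, 78, 78, 79, 78, 78, 78, 79, 80, 78, 80, 78, 81, 79, 79, 80, 79, 79, 79, 80, 79, 80, 79, 79, 79, 78, 70, 60, 54, 53, 52, 48, 48, 49, 49, 48, 48, 49, 49, 48, 49, 48, 47, 48, 48, 49, 48, 48, 47, 48, 49, 49, 49, 49, 49, 49, 50, 49, 49, 48, 48, 49, 49, 50, 51, 50, 49, 51, 49, 50, 49, 47, 43, 43, 61, 94, 122, 130, 131, 130, 131, 130, 130, 130, 130, 130, 131]
row 290 [213, 213, 212, 213, 214, 213, 214, 213, 213, 213, 214, 214, 214, 214, 212, 199, 171, 146, 149, 163, 175, 179, 1
[... 2531 characters left out ...]
 138], [13, 136, 137]]
nutrow [[14, 130, 129], [13, 131, 130], [13, 133, 132], [13, 135, 132], [13, 134, 133], [13, 134, 131], [13, 133, 128], [13, 132, 126], [14, 133, 123], [13, 132, 122], [15, 135, 127], [16, 135, 145], [17, 135, 163], [18, 137, 170], [18, 136, 171], [18, 136, 171], [18, 136, 172], [18, 135, 172], [18, 136, 173], [18, 135, 172], [18, 134, 173], [18, 134, 173], [18, 135, 172], [18, 134, 173], [18, 136, 171], [18, 136, 172], [18, 136, 171], [17, 137, 164], [16, 136, 148], [13, 135, 136], [13, 134, 131], [13, 135, 130], [13, 133, 132], [13, 134, 133], [13, 135, 132], [13, 132, 131], [13, 131, 128], [13, 134, 129], [13, 135, 132], [15, 119, 139], [21, 89, 170], [29, 66, 224]]
```

```bash
python3 - <<'E'
from h import *
c=dict(np.load("w2.npz"));cv2.imwrite("pics/z2.png",cv2.resize(c["img"][80:330,190:320],None,fx=4.4,fy=2.4,interpolation=2)[:600])
E
```

```text
(no output)
```

View pics/z2.png

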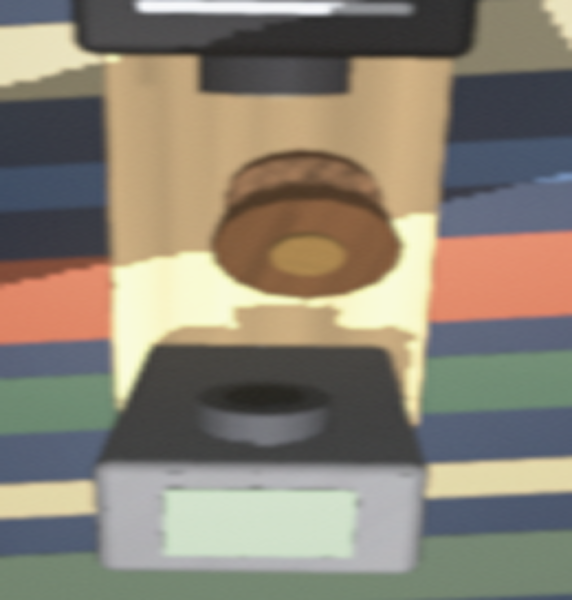

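The enlarged crop shows the lamp's front top edge at row ~103, the receiver's front top edge at row ~273.5, and the nut at (260,187).

```bash
python3 - <<'E'
from h import *
c=dict(np.load("w2.npz"))
P=lambda u,v,z=.13: ray(c,u,v,z)[:2]
ll,lr=P(205,50),P(300,50); l2,r2=P(206.5,90),P(298.3,90)
a,b=P(211,290),P(285,290);a2,b2=P(212.6,305),P(284,305)
print("lampw",np.linalg.norm(ll-lr),np.linalg.norm(l2-r2),"recw",np.linalg.norm(a-b),np.linalg.norm(a2-b2))
L=(ll+lr+l2+r2)/4; Q=(a+b+a2+b2)/4
x=(L-Q)/np.linalg.norm(L-Q);y=np.array([-x[1],x[0]]);print("yaw",np.degrees(np.arctan2(x[1],x[0])))
fl,fr=P(253,102.7),P(250,273.5);print("gap",(fl-fr)@x)
m=((fl+fr)/2@x)*x+((L+Q)/2@y)*y;print("mid",m)
for n,u in(("lampnoz",253),):pass
n=P(260.3,186.5,.128);print("clamp",n,"in checker",(n-m)@x,(n-m)@y)
t=dict(np.load("t2.npz"))
print("top proj of mid z.13",proj(t,[*m,.13]))
E
```

```text
lampw 0.06851370023508904 0.06865802407352872 recw 0.06792518035812521 0.06667511290515882
yaw 82.91029238719719
gap 0.1480529212641378
mid [0.58025817 0.01552209]
clamp [0.58940465 0.02182265] in checker 0.007381272220010519 -0.008298907278209018
top proj of mid z.13 [250.47308424 205.70182462]
```

```bash
echo '[[0.085, [0.002, 0.005, 0.02], [0, 0, 0.02]], [0.085, [0.002, 0.005, 0.055], [0, 0, 0.02]], [0.085, [0.002, 0.005, 0.09], [0, 0, 0.02]], [0.085, [0.002, 0.005, 0.12], [0, 0, 0.02]], [0.085, [0.002, 0.005, 0.146], [0, 0, 0.02]]]' | python3 jog.py 40
echo '[[0.085, [0, 0, 0], [0, 0, 0]], [0.03, [0, 0, 0], [0, 0, 0]], [0.03, [0, 0, 0], [0, 0, 0]], [0.03, [0, 0, 0], [0, 0, 0]], [0.03, [0, 0, 0], [0, 0, 0]]]' | python3 jog.py 40
echo '[[0.03, [0, 0, 0], [0, 0, 0]], [0.03, [0, 0, 0], [0, 0, 0]], [0.03, [0, 0, 0], [0, 0, 0]]]' | python3 jog.py 40
```

```text
t: 2.93
tool_pos: [0.5886, 0.0226, 0.0834]
eef_rot: [-2.354, -2.08, 0.002]
ft_force: [1.3, 0.5, -0.6]
grip_width: 0.0846
grasp_force: 0.0
t: 3.35
tool_pos: [0.5903, 0.0239, 0.0871]
eef_rot: [2.35, 2.082, 0.004]
ft_force: [0.9, 0.2, 1.4]
grip_width: 0.0382
grasp_force: 1.9
t: 3.6
tool_pos: [0.5899, 0.024, 0.0873]
eef_rot: [2.35, 2.083, 0.003]
ft_force: [-2.8, 0.3, 8.2]
grip_width: 0.0371
grasp_force: 39.1
```

```bash
echo '[[0.03, [0, 0, -0.02], [0, 0, 0]], [0.03, [0, 0, -0.055], [0, 0, 0]], [0.03, [0, 0, -0.09], [0, 0, 0]], [0.03, [0, 0, -0.125], [0, 0, 0]], [0.03, [0, 0, -0.16], [0, 0, 0]]]' | python3 jog.py 40
python3 - <<'E'
from station import robot, viewer
from h import *
c=viewer.capture("top");c2=c;i=c["img"]
w=viewer.capture("wrist");cv2.imwrite("pics/w3.png",w["img"])
h=cv2.cvtColor(i[215:300,95:180],40)
m=cv2.inRange(h,(18,50,150),(35,200,255));m=cv2.morphologyEx(m,cv2.MORPH_CLOSE,np.ones((7,7)))
cs,_=cv2.findContours(m,0,2);k=max(cs,key=cv2.contourArea);r=cv2.minAreaRect(k);b=cv2.boxPoints(r)+[95,215];print(r)
w=np.array([ray(c,*p,.03) for p in b]);print(w.round(3),w.mean(0));print([np.linalg.norm(w[j]-w[j-1]).round(3) for j in range(4)])
s=robot.sense();p=s["tool_pos"];print(p,s["grip_width"],totool(s,[w.mean(0)[0]-p[0],w.mean(0)[1]-p[1],0]))
E
```

```text
t: 4.02
tool_pos: [0.5889, 0.0239, 0.248]
eef_rot: [2.35, 2.084, 0.001]
ft_force: [1.0, 1.0, -2.1]
grip_width: 0.0367
grasp_force: 40.8
((34.5, 42.0), (84.0, 69.0), 90.0)
[[0.578 0.465 0.03 ]
 [0.572 0.265 0.03 ]
 [0.338 0.263 0.03 ]
 [0.343 0.455 0.03 ]] [0.45766041 0.36207591 0.03      ]
[np.float64(0.234), np.float64(0.199), np.float64(0.234), np.float64(0.192)]
[0.59201497 0.02461786 0.25228977] 0.03716419797514336 [ 0.3188856  -0.17389571 -0.00115611]
```

View pics/w3.png

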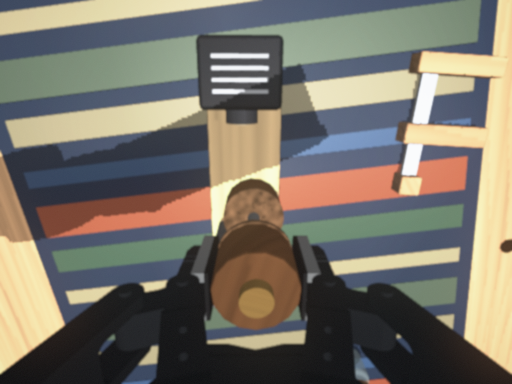

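The clamp hangs upright in the gripper with its nut at (257,302). The lamp below it is clear. I'll carry it over to the tray.

```bash
echo '[[0.03, [0.03, -0.0172, 0], [0, 0, 0]], [0.03, [0.06, -0.0344, 0], [0, 0, 0]], [0.03, [0.09, -0.0516, 0], [0, 0, 0]], [0.03, [0.12, -0.0688, 0], [0, 0, 0]], [0.03, [0.15, -0.086, 0], [0, 0, 0]]]' | python3 jog.py >/dev/null
echo '[[0.03, [0.03, -0.0172, 0], [0, 0, 0]], [0.03, [0.06, -0.0344, 0], [0, 0, 0]], [0.03, [0.09, -0.0516, 0], [0, 0, 0]], [0.03, [0.12, -0.0688, 0], [0, 0, 0]], [0.03, [0.146, -0.086, 0], [0, 0, 0]]]' | python3 jog.py >/dev/null
echo '[[0.03, [0, 0, 0], [0, 0, 0]], [0.03, [0, 0, 0], [0, 0, 0]]]' | python3 jog.py
python3 - <<'E'
from station import robot, viewer
from h import *
w=viewer.capture("wrist");cv2.imwrite("pics/w4.png",w["img"]);np.savez("w4.npz",**w)
s=robot.sense();print(s["tool_pos"],s["q"])
E
```

```text
t: 5.12
tool_pos: [0.4524, 0.3403, 0.2455]
eef_rot: [-2.346, -2.089, -0.001]
ft_force: [0.8, -0.9, -2.1]
grip_width: 0.0368
grasp_force: 40.9
[0.45352933 0.33843123 0.24533489] [-0.41480281  0.42471587 -0.45559352  1.70028973  0.2092499   1.06511881
 -1.0558533 ]
```

View pics/w4.png

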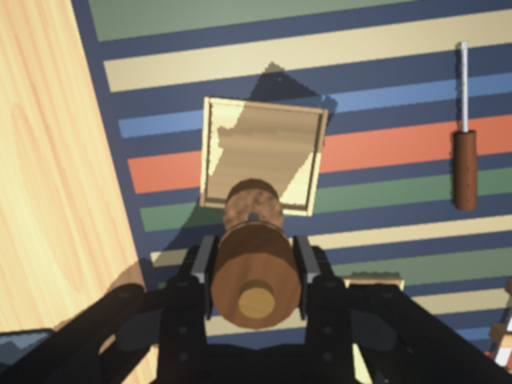

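The tray's rim corners are at (205,97), (328,109), (312,215) and (201,207).

```bash
python3 - <<'E'
from h import *
from station import robot, viewer
c=dict(np.load("w4.npz"))
w=np.array([ray(c,*p,.03) for p in[(205,97),(328,109),(312,215),(201,207)]]);m=w.mean(0);print(m,[np.linalg.norm(w[j]-w[j-1]).round(3) for j in range(4)])
s=robot.sense();print(totool(s,[m[0]-s["tool_pos"][0],m[1]-s["tool_pos"][1],0]))
E
```

```text
[0.4609297  0.34078582 0.03      ] [np.float64(0.13), np.float64(0.138), np.float64(0.128), np.float64(0.138)]
[3.21383125e-03 7.06971645e-03 4.92396860e-07]
```

```bash
echo '[[0.03, [0.003, 0.007, 0.03], [0, 0, 0]], [0.03, [0.003, 0.007, 0.065], [0, 0, 0]], [0.03, [0.003, 0.007, 0.1], [0, 0, 0]], [0.03, [0.003, 0.007, 0.13], [0, 0, 0]], [0.03, [0.003, 0.007, 0.15], [0, 0, 0]]]' | python3 jog.py 
echo '[[0.03, [0, 0, 0.006], [0, 0, 0]], [0.03, [0, 0, 0.011], [0, 0, 0]], [0.03, [0, 0, 0.014], [0, 0, 0]], [0.03, [0, 0, 0.0155], [0, 0, 0]], [0.03, [0, 0, 0.0155], [0, 0, 0]]]' | python3 jog.py
echo '[[0.03, [0, 0, 0], [0, 0, 0]]]' | python3 jog.py 
```

```text
t: 5.58
tool_pos: [0.4614, 0.3376, 0.0925]
eef_rot: [2.353, 2.081, -0.005]
ft_force: [0.2, -0.0, -1.9]
grip_width: 0.0373
grasp_force: 40.8
t: 6.0
tool_pos: [0.4621, 0.341, 0.0814]
eef_rot: [2.351, 2.083, 0.004]
ft_force: [-0.2, -0.5, -1.8]
grip_width: 0.037
grasp_force: 40.9
t: 6.08
tool_pos: [0.4621, 0.341, 0.0813]
eef_rot: [2.351, 2.084, 0.004]
ft_force: [0.3, -0.8, 3.0]
grip_width: 0.0367
grasp_force: 41.2
```

```bash
echo '[[0.03, [0, 0, 0.001], [0, 0, 0]], [0.03, [0, 0, 0.001], [0, 0, 0]]]' | python3 jog.py | grep ft
echo '[[0.04, [0, 0, 0], [0, 0, 0]], [0.045, [0, 0, 0], [0, 0, 0]], [0.055, [0, 0, 0], [0, 0, 0]], [0.085, [0, 0, 0], [0, 0, 0]], [0.085, [0, 0, 0], [0, 0, 0]]]' | python3 jog.py 
echo '[[0.085, [0, 0, 0], [0, 0, 0]], [0.085, [0, 0, 0], [0, 0, 0]], [0.085, [0, 0, -0.02], [0, 0, 0]], [0.085, [0, 0, -0.05], [0, 0, 0]], [0.085, [0, 0, -0.09], [0, 0, 0]]]' | python3 jog.py 
echo '[[0.085, [0, 0, -0.04], [0, 0, 0]], [0.085, [0, 0, -0.06], [0, 0, 0]], [0.085, [0, 0, -0.06], [0, 0, 0]]]' | python3 jog.py 
python3 - <<'E'
from station import robot, viewer
from h import *
w=viewer.capture("wrist");cv2.imwrite("pics/w5.png",np.hstack([w["img"][:,100:400],cv2.resize(viewer.capture("scene")["img"][120:220,200:350],None,fx=3,fy=3)[:300].copy() if 0 else w["img"][:,400:401]]))
h=cv2.cvtColor(w["img"],40);m=cv2.inRange(h,(16,120,140),(20,150,190))
n,l,st,ce=cv2.connectedComponentsWithStats(m);k=1+st[1:,4].argmax();print(st[k],ce[k],ray(w,*ce[k],.122))
s=robot.sense();print(s["tool_pos"],totool(s,[.464-s["tool_pos"][0],-.3575-s["tool_pos"][1],0]))
E
```

```text
ft_force: [-2.0, -1.4, 15.0]
t: 6.67
tool_pos: [0.4613, 0.3405, 0.0788]
eef_rot: [-2.351, -2.084, -0.0]
ft_force: [0.3, 0.1, -0.2]
grip_width: 0.0769
grasp_force: 0.0
t: 7.08
tool_pos: [0.4599, 0.3394, 0.1676]
eef_rot: [-2.35, -2.084, 0.008]
ft_force: [0.7, 0.4, 0.2]
grip_width: 0.0846
grasp_force: 0.0
t: 7.33
tool_pos: [0.4628, 0.3423, 0.234]
eef_rot: [2.351, 2.084, 0.013]
ft_force: [0.2, -0.3, -0.6]
grip_width: 0.0849
grasp_force: 0.0
[244 184  16  15 187] [251.78074866 190.78074866] [0.46110202 0.33892032 0.122     ]
[0.4620956  0.34138607 0.23137071] [-0.6936082   0.08572642 -0.00200129]
```

View pics/w5.png

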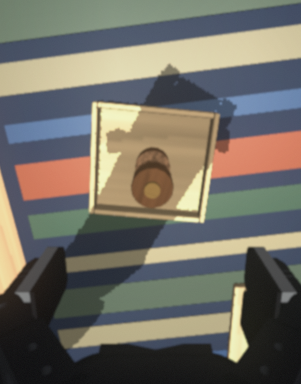

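The clamp stands upright in the tray, its nut at (152,190) in the crop. Next, over to the cell.

```bash
for k in 1; do
echo '[[0.085, [-0.0408, 0.005, 0], [0, 0, 0]], [0.085, [-0.0816, 0.01, 0], [0, 0, 0]], [0.085, [-0.1224, 0.015, 0], [0, 0, 0]], [0.085, [-0.163, 0.02, 0], [0, 0, 0]], [0.085, [-0.204, 0.025, 0], [0, 0, 0]]]' | python3 jog.py >/dev/null
echo '[[0.085, [-0.0408, 0.005, 0], [0, 0, 0]], [0.085, [-0.0816, 0.01, 0], [0, 0, 0]], [0.085, [-0.1224, 0.015, 0], [0, 0, 0]], [0.085, [-0.163, 0.02, 0], [0, 0, 0]], [0.085, [-0.204, 0.025, 0], [0, 0, 0]]]' | python3 jog.py >/dev/null
echo '[[0.085, [-0.0408, 0.005, 0], [0, 0, 0.12]], [0.085, [-0.0816, 0.01, 0], [0, 0, 0.24]], [0.085, [-0.1224, 0.015, 0], [0, 0, 0.36]], [0.085, [-0.163, 0.02, 0], [0, 0, 0.48]], [0.085, [-0.204, 0.025, 0], [0, 0, 0.6]]]' | python3 jog.py; done
python3 - <<'E'
from station import robot, viewer
from h import *
s=robot.sense();print(s["q"],totool(s,[.464-s["tool_pos"][0],-.3575-s["tool_pos"][1],0]))
E
```

```text
t: 8.63
tool_pos: [0.4613, -0.2779, 0.2277]
eef_rot: [-2.864, -1.287, 0.002]
ft_force: [1.3, 0.9, 1.1]
grip_width: 0.0849
grasp_force: 0.0
[ 0.56219392  0.37914436 -0.15115509  1.79904254  0.06776643  0.97030948
 -0.34276551] [-5.77291596e-02  5.48713101e-02 -5.70006480e-05]
```

```bash

echo '[[0.085, [-0.029, 0.0275, 0], [0, 0, 0.12]], [0.085, [-0.0577, 0.055, 0], [0, 0, 0.24]], [0.085, [-0.0577, 0.055, 0], [0, 0, 0.36]], [0.085, [-0.0577, 0.055, 0], [0, 0, 0.48]], [0.085, [-0.0577, 0.055, 0], [0, 0, 0.6]]]' | python3 jog.py >/dev/null
echo '[[0.085, [0, 0, 0.03], [0, 0, 0.12]], [0.085, [0, 0, 0.06], [0, 0, 0.24]], [0.085, [0, 0, 0.085], [0, 0, 0.25]], [0.085, [0, 0, 0.085], [0, 0, 0.25]], [0.085, [0, 0, 0.085], [0, 0, 0.25]]]' | python3 jog.py
python3 - <<'E'
from station import robot, viewer
from h import *
w=viewer.capture("wrist");np.savez("w6.npz",**w)
s=robot.sense();np.savez("s6.npz",**s);print(s["tool_pos"],R.from_rotvec(s["eef_rot"]).as_matrix().round(3),proj(w,[.464,-.3575,.05]))
cv2.imwrite("pics/w6.png",cv2.resize(w["img"][70:270,180:340],None,fx=3.75,fy=3,interpolation=2)) 
E
```

```text
t: 9.47
tool_pos: [0.4647, -0.3549, 0.1423]
eef_rot: [-3.139, -0.003, 0.006]
ft_force: [0.8, 0.0, -0.4]
grip_width: 0.085
grasp_force: 0.0
[ 0.4655695  -0.35569253  0.14378842] [[ 1.     0.002 -0.001]
 [ 0.002 -1.     0.   ]
 [-0.001 -0.    -1.   ]] [256.95832217 196.05509035]
```

View pics/w6.png

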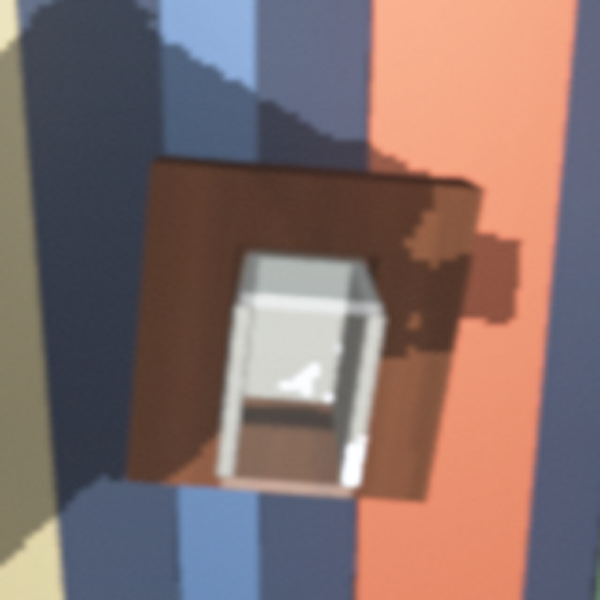

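The rest's top corners are at crop (152,158), (480,185), (425,500) and (128,480). The cell's rim corners are at crop (234,302), (387,316), (360,490) and (217,478).

```bash
python3 - <<'E'
from h import *
c=dict(np.load("w6.npz"));s=np.load("s6.npz")
for n,z,q in(("rest",.026,[(152,158),(480,185),(425,500),(128,480)]),("cell",.074,[(234,302),(387,316),(360,490),(217,478)])):
    w=np.array([ray(c,180+X/3.75,70+Y/3,z)[:2] for X,Y in q])
    e=w-np.roll(w,-1,0);print(n,w.mean(0),np.linalg.norm(e,axis=1).round(4),"yaw from long sides",np.degrees(np.arctan2(*( (w[0]-w[3]+w[1]-w[2])[::-1]))),"from short",np.degrees(np.arctan2(*((w[0]-w[1]+w[3]-w[2])[::-1])))-90)
E
```

```text
rest [ 0.46775318 -0.35919926] [0.0724 0.0959 0.0729 0.0966] yaw from long sides -5.116058316942732 from short -5.334400196165774
cell [ 0.46676379 -0.35949729] [0.0288 0.0449 0.0286 0.045 ] yaw from long sides -5.006500581821653 from short -6.429774289979889
```

```bash

echo '[[0.085, [0.002, 0.004, 0], [0, 0, 0.09]], [0.085, [0.002, 0.004, 0.03], [0, 0, 0.09]], [0.085, [0.002, 0.004, 0.06], [0, 0, 0.09]], [0.085, [0.002, 0.004, 0.09], [0, 0, 0.09]], [0.085, [0.002, 0.004, 0.105], [0, 0, 0.09]]]' | python3 jog.py 30
echo '[[0.085, [0, 0, 0], [0, 0, 0]], [0.045, [0, 0, 0], [0, 0, 0]], [0.035, [0, 0, 0], [0, 0, 0]], [0.031, [0, 0, 0], [0, 0, 0]], [0.02, [0, 0, 0], [0, 0, 0]]]' | python3 jog.py 30
echo '[[0.02, [0, 0, 0], [0, 0, 0]], [0.02, [0, 0, 0], [0, 0, 0]], [0.02, [0, 0, 0], [0, 0, 0]]]' | python3 jog.py 30
```

```text
t: 9.93
tool_pos: [0.4677, -0.3596, 0.0377]
eef_rot: [-3.138, 0.138, 0.0]
ft_force: [0.4, 0.1, -0.4]
grip_width: 0.0851
grasp_force: 0.0
t: 10.35
tool_pos: [0.4686, -0.3604, 0.0405]
eef_rot: [3.137, -0.14, 0.004]
ft_force: [0.4, -0.1, -0.3]
grip_width: 0.0384
grasp_force: 0.0
t: 10.6
tool_pos: [0.4684, -0.3597, 0.0399]
eef_rot: [3.138, -0.14, 0.002]
ft_force: [-0.1, 1.0, 8.1]
grip_width: 0.0281
grasp_force: 34.7
```

```bash

echo '[[0.02, [0, 0, -0.01], [0, 0, 0]], [0.02, [0, 0, -0.03], [0, 0, 0]], [0.02, [0, 0, -0.065], [0, 0, 0]], [0.02, [0, 0, -0.1], [0, 0, 0]], [0.02, [0, 0, -0.135], [0, 0, 0]]]' | python3 jog.py 30
echo '[[0.02, [0, 0, -0.02], [0, 0, 0]], [0.02, [0, 0, -0.025], [0, 0, 0]], [0.02, [0, 0, -0.025], [0, 0, 0]]]' | python3 jog.py
python3 - <<'E'
from station import robot, viewer
from h import *
w=viewer.capture("wrist");cv2.imwrite("pics/w7.png",w["img"][:,100:420])
s=robot.sense();p=s["tool_pos"];print(p,R.from_rotvec(s["eef_rot"]).as_matrix().round(3),totool(s,[.5803-p[0],.0155-p[1],0]))
E
```

```text
t: 11.02
tool_pos: [0.4671, -0.3596, 0.1758]
eef_rot: [-3.138, 0.14, 0.001]
ft_force: [0.9, -1.4, -1.4]
grip_width: 0.0274
grasp_force: 33.4
t: 11.27
tool_pos: [0.4682, -0.3603, 0.2009]
eef_rot: [3.137, -0.14, 0.005]
ft_force: [-0.9, -0.3, -1.9]
grip_width: 0.0279
grasp_force: 33.5
[ 0.46755628 -0.35964802  0.19909976] [[ 0.996 -0.089  0.001]
 [-0.089 -0.996 -0.   ]
 [ 0.001  0.    -1.   ]] [ 7.88819779e-02 -3.83698860e-01 -6.34107952e-05]
```

View pics/w7.png

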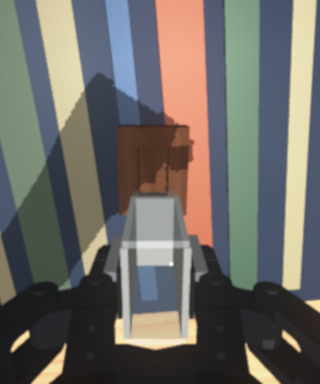

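The cell is held upright at (155,270) in the crop, clear of the rest.

```bash

echo '[[0.02, [0.008, -0.038, 0], [0, 0, -0.12]], [0.02, [0.016, -0.076, 0], [0, 0, -0.24]], [0.02, [0.024, -0.114, 0], [0, 0, -0.36]], [0.02, [0.032, -0.152, 0], [0, 0, -0.48]], [0.02, [0.04, -0.19, 0], [0, 0, -0.6]]]' | python3 jog.py | grep -E "pos|grasp"
echo '[[0.02, [0, 0, 0], [0, 0, -0.12]], [0.02, [0, 0, 0], [0, 0, -0.24]], [0.02, [0, 0, 0], [0, 0, -0.36]], [0.02, [0, 0, 0], [0, 0, -0.48]], [0.02, [0, 0, 0], [0, 0, -0.6]]]' | python3 jog.py | grep -E "pos|grasp"
echo '[[0.02, [0, 0, 0], [0, 0, -0.12]], [0.02, [0, 0, 0], [0, 0, -0.24]], [0.02, [0, 0, 0], [0, 0, -0.336]], [0.02, [0, 0, 0], [0, 0, -0.336]], [0.02, [0, 0, 0], [0, 0, -0.336]]]' | python3 jog.py | grep -E "pos|grasp"
python3 - <<'E'
from station import robot, viewer
from h import *
s=robot.sense();p=s["tool_pos"];print(p,R.from_rotvec(s["eef_rot"]).as_matrix().round(3),totool(s,[.5803-p[0],.0155-p[1],0]),s["q"])
E
```

```text
tool_pos: [0.5236, -0.172, 0.197]
grasp_force: 33.4
tool_pos: [0.5234, -0.1735, 0.1968]
grasp_force: 33.5
tool_pos: [0.5236, -0.1739, 0.1973]
grasp_force: 33.4
[ 0.5236205  -0.17393509  0.19732596] [[ 0.127  0.992 -0.003]
 [ 0.992 -0.127  0.001]
 [ 0.001 -0.003 -1.   ]] [1.95094964e-01 3.21895406e-02 9.76697818e-05] [ 0.45494492  0.43947301 -0.31809484  1.80347796  0.16603502  0.92749267
 -0.06241119]
```

```bash

echo '[[0.02, [0.03, 0.005, 0], [0, 0, 0]], [0.02, [0.07, 0.0115, 0], [0, 0, 0]], [0.02, [0.11, 0.018, 0], [0, 0, 0]], [0.02, [0.15, 0.0247, 0], [0, 0, 0]], [0.02, [0.18, 0.0296, 0], [0, 0, 0]]]' | python3 jog.py >/dev/null
echo '[[0.02, [0.015, 0.0025, 0], [0, 0, 0]], [0.02, [0.015, 0.0025, 0], [0, 0, 0]], [0.02, [0.015, 0.0025, 0], [0, 0, 0]]]' | python3 jog.py | grep -E "pos|grasp"
python3 - <<'E'
from station import robot, viewer
from h import *
w=viewer.capture("wrist");np.savez("w8.npz",**w)
cv2.imwrite("pics/w8.png",cv2.resize(w["img"][:,150:362],None,fx=1.5625*2,fy=1.5625,interpolation=2)) 
P=[]
for k in range(4): 
    s=robot.sense();P.append(s["tool_pos"]);viewer.capture("top") if k==3 else viewer.capture("wrist")
p=np.mean(P,0);print(P,p,R.from_rotvec(s["eef_rot"]).as_matrix().round(3),totool(s,[.5803-p[0],.0155-p[1],.0975-p[2]]))
E
```

```text
tool_pos: [0.5801, 0.0166, 0.198]
grasp_force: 33.4
[array([0.57995699, 0.01501224, 0.19806145]), array([0.57994648, 0.0142103 , 0.19822659]), array([0.58000608, 0.01388487, 0.19837647]), array([0.58009841, 0.0138846 , 0.19853208])] [0.58000199 0.014248   0.19829915] [[ 0.127  0.992 -0.001]
 [ 0.992 -0.127 -0.001]
 [-0.001 -0.001 -1.   ]] [0.0013634  0.00019222 0.10079796]
```

View pics/w8.png

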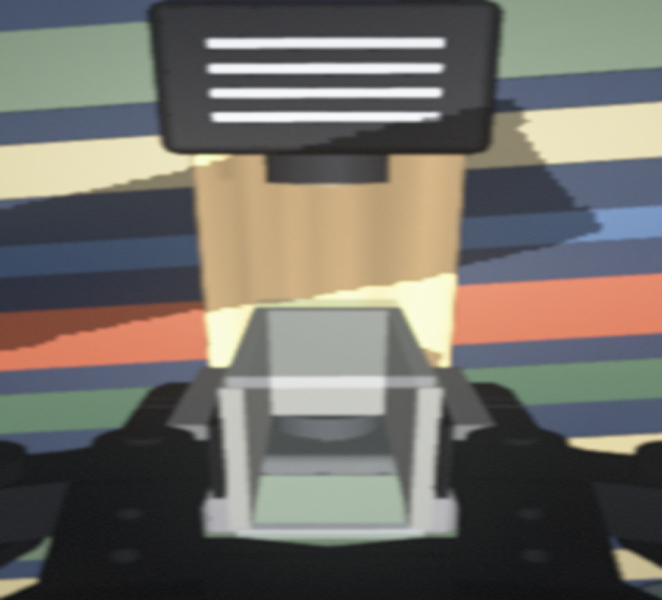

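The cell's centre column matches the lamp's nozzle column (330 against 328 in the crop), so it is aligned to within about 1 mm. Lowering straight down.

```bash

echo '[[0.02, [0.001, 0, 0.02], [0, 0, 0]], [0.02, [0.001, 0, 0.045], [0, 0, 0]], [0.02, [0.001, 0, 0.07], [0, 0, 0]], [0.02, [0.001, 0, 0.09], [0, 0, 0]], [0.02, [0.001, 0, 0.101], [0, 0, 0]]]' | python3 jog.py >/dev/null
echo '[[0.02, [0, 0, 0], [0, 0, 0]], [0.02, [0, 0, 0], [0, 0, 0]], [0.02, [0, 0, 0], [0, 0, 0]], [0.02, [0, 0, 0], [0, 0, 0]], [0.02, [0, 0, 0], [0, 0, 0]]]' | python3 jog.py
python3 - <<'E'
from station import robot, viewer
from h import *
w=viewer.capture("wrist");g=cv2.cvtColor(w["img"],6).astype(int)
t=viewer.capture("top");sc=viewer.capture("scene")
np.savez("w9.npz",**w);np.savez("t9.npz",**t)
P=[]
for k in range(6): P.append(robot.sense()["tool_pos"]);viewer.capture("wrist")
s=robot.sense();print(np.mean(P,0),R.from_rotvec(s["eef_rot"]).as_matrix().round(3))
x=np.array([.1235,.9923]);d=np.mean(P,0)[:2]-[.5803,.0155];print("along",d@x,"side",d@[-x[1],x[0]])
# lamp edges in this view
for r in (30,60): print(r,[int(v) for v in g[r,150:360]])
h=cv2.cvtColor(t["img"],40)[235:280,115:160];m=cv2.inRange(h,(5,110,60),(20,255,200));n,l,st,ce=cv2.connectedComponentsWithStats(m);print([(st[k].tolist(),ray(t,ce[k][0]+115,ce[k][1]+235,.11).round(3).tolist()) for k in range(1,n) if st[k][4]>15])
E
```

```text
t: 14.32
tool_pos: [0.5813, 0.0165, 0.099]
eef_rot: [2.354, 2.078, 0.002]
ft_force: [0.1, 0.4, -1.0]
grip_width: 0.0273
grasp_force: 33.4
[0.58067544 0.01650874 0.09808536] [[ 0.124  0.992  0.   ]
 [ 0.992 -0.124  0.   ]
 [ 0.     0.    -1.   ]]
along 0.0010473422064733486 side -0.0002479666758215032
30 [60, 62, 63, 64, 66, 68, 67, 66, 67, 66, 67, 67, 66, 67, 66, 67, 68, 67, 67, 66, 68, 67, 68, 67, 68, 70, 106, 182, 238, 247, 247, 246, 247, 247, 247, 247, 247, 247, 247, 247, 247, 247, 247, 248, 247, 248, 248, 248, 248, 248, 248, 248, 248, 248, 248, 248, 248, 249, 249, 248, 249, 249, 249, 249, 249, 249, 249, 249, 249, 249, 249, 249, 249, 249, 249, 249, 249, 250, 250, 250, 250, 250, 250, 250, 250, 250, 250, 249, 250, 249, 250, 250, 250, 250, 250, 250, 250, 250, 250, 250, 250, 250, 250, 250, 250, 250, 250, 250, 250, 250, 250, 249, 249, 250, 250, 249, 249, 250, 250, 250, 250, 249, 250, 250, 250, 250, 250, 249, 249, 249, 249, 249, 249, 249, 249, 248, 248, 248, 248, 248, 248, 248, 248, 248, 248, 248, 248, 248, 248, 248, 248, 247, 247, 248, 248, 248, 247, 247, 247, 247, 247, 247, 247, 247, 
[... 533 characters left out ...]
252, 252, 252, 252, 252, 252, 252, 252, 252, 252, 252, 252, 252, 252, 252, 252, 252, 252, 252, 252, 252, 252, 252, 252, 252, 252, 252, 252, 252, 252, 252, 252, 252, 252, 252, 252, 252, 252, 252, 252, 252, 252, 252, 252, 252, 252, 252, 252, 252, 252, 252, 252, 252, 252, 252, 252, 252, 252, 252, 252, 252, 252, 252, 252, 252, 251, 252, 251, 251, 251, 251, 251, 251, 251, 251, 250, 251, 251, 250, 250, 250, 250, 250, 250, 250, 250, 250, 250, 250, 250, 250, 250, 250, 249, 242, 205, 132, 83, 77, 77, 78, 78, 78, 76, 77, 78, 76, 73, 69, 63, 60, 57, 56, 57, 56, 57, 58, 57, 54, 51, 50, 47, 45, 41, 41, 43, 68, 117, 162, 184, 190, 194, 197, 202, 207, 213, 219]
[([5, 13, 26, 16, 301], [0.46, 0.327, 0.11])]
```

The lamp's stripes now centre at column 248.6, while the cell was at 255.8. That hints at a lateral offset of about 2 mm, within camera calibration error. I'll compare cell and lamp in the same picture.

```bash
python3 - <<'E'
from h import *
c=dict(np.load("w9.npz"));g=cv2.GaussianBlur(cv2.cvtColor(c["img"],6),(3,3),0).astype(int)
def edges(r,a,b,th=14):
    d=np.abs(np.gradient(g[r,a:b].astype(float)));return [(a+k,int(g[r,a+k-3]),int(g[r,a+k+3])) for k in range(1,len(d)-1) if d[k]>th and d[k]>=d[k-1] and d[k]>d[k+1]]
for r in(100,110,118,245,265,285,305,320,330): print(r,edges(r,150,360))
f=K(c)
for n,p in(("lampfront",[.1235*.074+.5803,.9923*.074+.0155,.13]),("celltop",[.5803,.0155,.132]),("recfront",[.5803-.1235*.074,.0155-.9923*.074,.13])): print(n,proj(c,p),(c["view"][:3,:3]@p+c["view"][:3,3])[2])
E
```

```text
100 [(155, 233, 98), (342, 77, 229)]
110 [(217, 247, 92), (284, 68, 187), (313, 192, 141), (337, 130, 194)]
118 [(217, 186, 67), (284, 68, 187), (314, 188, 62)]
245 [(199, 115, 143), (202, 144, 95), (221, 98, 192), (236, 189, 240), (273, 240, 180), (289, 194, 102), (309, 124, 165)]
265 [(159, 99, 151), (192, 159, 39), (205, 42, 93), (220, 74, 218), (228, 217, 116), (236, 116, 222), (272, 189, 105), (283, 106, 219), (291, 218, 82), (319, 48, 104)]
285 [(157, 36, 95), (221, 53, 217), (228, 217, 115), (282, 101, 218), (289, 218, 57), (332, 38, 115), (354, 132, 38)]
305 [(222, 51, 216), (229, 216, 107), (281, 97, 214), (289, 215, 50)]
320 [(222, 68, 215), (230, 214, 86), (281, 89, 215), (289, 211, 69)]
330 [(222, 66, 212), (230, 213, 82), (280, 82, 211), (288, 213, 67)]
lampfront [249.74476746 101.70983114] 0.10683390269326543
celltop [250.62518793 289.00922087] 0.12711025239580034
recfront [251.348608   416.42363557] 0.15120260067726152
```

```bash

echo '[[0.02, [0, -0.001, 0], [0, 0, 0]], [0.02, [0, -0.002, 0], [0, 0, 0]], [0.02, [0, -0.002, 0], [0, 0, 0]], [0.02, [0, -0.002, 0], [0, 0, 0]], [0.02, [0, -0.002, 0], [0, 0, 0]]]' | python3 jog.py >/dev/null
echo '[[0.02, [0, 0, 0], [0, 0, 0]], [0.02, [0, 0, 0], [0, 0, 0]], [0.02, [0, 0, 0], [0, 0, 0]], [0.02, [0, 0, 0], [0, 0, 0]], [0.02, [0, 0, 0], [0, 0, 0]]]' | python3 jog.py
python3 -c "
from station import robot, viewer
print(robot.hand_in())"
```

```text
t: 15.6
tool_pos: [0.5786, 0.0168, 0.0978]
eef_rot: [-2.355, -2.08, -0.0]
ft_force: [-0.1, 0.3, -1.2]
grip_width: 0.0277
grasp_force: 33.4
the job is handed in; nothing more can be done
None
```

I handed the job in at t = 15.6 s, with the spool clamp upright in the tray and the cell held midway on the light path, though no verdict was returned; I viewed 12 pictures, over the limit of 10.

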